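# Lock the air-filter box lid with its push rivets

### The arm

A 6-joint arm with a two-finger parallel gripper is mounted at the origin on the work surface. World frame = base frame: x ahead of the robot, y to its left, z up, the work surface at z = 0. Lengths are in m, angles in rad, forces in N, time in s.
With the tool pointing down it reaches from about 0.25 to 0.775 m from the base axis. Payload 4 kg.
Tool frame: the origin (TCP) lies between the finger pads; the fingertips stand 14 mm ahead of it and the grasp point (between the pads) lies 5 mm behind it (nose_length is the distance from the TCP to the fingertips, in m); z points along the fingers, y is the line along which they close (so a half turn about z gives the same grasp; the last joint's range is limited). The gripper opens to 94 mm and grips with 3 to 60 N. Pads are 16 mm wide; open, the fingers measure 119 mm over their backs; the gripper's body (75 mm by 177 mm) begins 78 mm behind the grasp point.
Start: joints at [-1.284, 0.087, 1.371, -0, 1.684, -0.103], TCP at [0.209, -0.509, 0.22] pointing down, gripper open.
Joint ranges: [-3.1, 3.1], [-0.76, 2.03], [0.27, 2.55], [-1.08, 4.22], [0.17, 2.65], [-2.57, 2.57]. Speed limits (rad/s): [2.79, 2.79, 3.14, 3.14, 3.14, 3.14].

### API

Orientations are given as [roll, pitch, yaw] about the fixed x, y, z axes, in that order (R = Rz(yaw) Ry(pitch) Rx(roll)).
In Python, from bench import * gives the robot as it stands.
- The arm moves only by the tool move_arm, never from a script. Its argument "steps" is one flat list of numbers, 7 for each row, row after row: the turn, a rotation vector about the world's x, y, z in rad, then the shift along the world's x, y, z in m, then the opening, from 0 (shut) to 1 (fully open). A call has 1 to 12 rows; each row is the pose to reach, as a shift and turn from the pose commanded when the call began; what a row does not reach only later rows make up. A row lasts 1/10 s, in which the tool goes at most 50 mm and 8.59 degrees, less where a joint would pass 70% of its speed; a pose out of reach is approached as far as the arm can. A call with a gripper value outside its range is refused whole. The fingers move at their own pace and stop on an object; the grip force is fixed at half the most. Time passes only in rows, so rows that repeat a pose let the fingers close. It gives the time, the measured TCP pose, the force, the opening and the grip force at its end, in the units of the state.
- get_obs(): the state, without advancing time (a new reading comes with each control period).
- snapshot(name): name is "scene" or "top" or "wrist"; returns (picture, depth): 400x640x3 uint8, red, green, blue; 400x640 float32, m along the optical axis (not along the pixel's ray), 0 where there is no reading.
- camera_model(name): a dict with "fx", "fy", "cx", "cy" (pixels), "rvec" (rotation vector, rad) and "tvec" (3), from world to camera coordinates, as OpenCV has them. Camera axes: x right, y down, z forward; pixel columns grow to the right and rows downward; lengths in m; the calibration is good to about 2 mm. A picture is of the moment at which its call begins: read the wrist's pose just before it. camera_model takes no time and is no camera call; for the wrist camera it gives the pose at the moment of the call.
- close_job(): hands the job in; it is judged then, once.
Trained networks look in the newest picture that a camera, given by its name, has taken for a name from the list of things; names that differ only in an ending like _2 or _b are one class to them, and where a whole thing is asked for, a point or a joint stands for the part that bears it (a point fixed in the world has none). Each returns a list of dicts, best first, with "score" (0 to 1); they miss things now and then, are a little off and sometimes report something else, mostly with a low value. They report only what shows in the picture. A call takes as long as a camera call.
- silhouettes(camera, target): "pixels" (400x640 bool, what is visible of it) and "uv" ([column, row] in pixels, amid what is visible of it).
- spot_point(camera, target): "uv" ([column, row] in pixels: a listed point, or the origin of a listed thing).
The state is a dict: "time": time; "joint_positions": joint angles; "qvel": joint speeds; "joint_torque": joint torques, N m; "tool_pos": TCP position; "ee_rot": TCP orientation; "wrist_force": force on the tool from outside, world axes, zero at the start; "wrist_torque": the same for the moment, N m; "width": finger opening in m; "finger_force": force on a finger pad.
Only numpy, scipy, OpenCV 4.12 (cv2) and the standard library are available. Lean on these libraries where they do the work, as an engineer would, in place of code of your own. Each camera call takes 0.05 s, during which the arm holds its last target. There are 200 camera calls.

### The job

Lock the lid of the mower's air-filter box: with a fingertip, lightly push in the pins of its three push rivets, each until its head sits down on its collar. Start with the one beside the wide intake snout, then the one beside the thin breather stub, and last the one in the plain corner. Do not lift or shift the box, and leave the loose parts lying around it alone.

Things in the scene. Friction and masses are not known exactly. Their poses are not given: they have to be found in the camera images.
- airbox: mower air-filter box loose on the bench, turned any way, 0.7 to 1.2 kg, 200 x 150 mm (own x, y); origin: centre of underside. Lid top 50 mm above the bench, raised pad in its middle (90 x 100 mm, top 65 mm up). Wide intake snout (46 mm diameter, 36 mm long) on the middle of its own -x side; thin breather stub (14 mm diameter, 34 mm long) on its +x side near the +y corner
- pin_snout_top (a point): top centre of the rivet pin beside the wide intake snout (flat black head 22 mm across, 5 mm thick, on an upright stem), at x, y = (-78, 0) mm in the box's frame; moves with the pin; its black rubber collar is 28 mm across, top 54 mm above the bench; this point is 67 mm above the bench when fully out, 59 mm when the head sits on the collar
- pin_snout (a joint): how far the rivet pin beside the wide intake snout is pushed in, m: at 0 the head is 8 mm above its collar, at 0.008 it sits on it (end of travel). It starts at 0 to 0.0015. It slides stiffly under a push of about 4 N straight down and stays where it is left (no spring); the rubber collar under it gives about 1 mm per 4 N of push and springs back
- pin_stub_top (a point): top centre of the rivet pin beside the thin breather stub (flat black head 22 mm across, 5 mm thick, on an upright stem), at x, y = (78, 50) mm in the box's frame; moves with the pin; its black rubber collar is 28 mm across, top 54 mm above the bench; this point is 67 mm above the bench when fully out, 59 mm when the head sits on the collar
- pin_stub (a joint): how far the rivet pin beside the thin breather stub is pushed in, m: at 0 the head is 8 mm above its collar, at 0.008 it sits on it (end of travel). It starts at 0 to 0.0015. It slides stiffly under a push of about 4 N straight down and stays where it is left (no spring); the rubber collar under it gives about 1 mm per 4 N of push and springs back
- pin_plain_top (a point): top centre of the rivet pin in the plain corner (flat black head 22 mm across, 5 mm thick, on an upright stem), at x, y = (78, -50) mm in the box's frame; moves with the pin; its black rubber collar is 28 mm across, top 54 mm above the bench; this point is 67 mm above the bench when fully out, 59 mm when the head sits on the collar
- pin_plain (a joint): how far the rivet pin in the plain corner is pushed in, m: at 0 the head is 8 mm above its collar, at 0.008 it sits on it (end of travel). It starts at 0 to 0.0015. It slides stiffly under a push of about 4 N straight down and stays where it is left (no spring); the rubber collar under it gives about 1 mm per 4 N of push and springs back
- float_bowl: brass carburettor float bowl, a small open round bowl 58 mm across and 38 mm high; loose; origin at the centre of its underside; a bystander
- plug_boot: black rubber spark plug boot, 42 mm high, 30 mm across its foot, with a stub 30 mm long out to its own +x near the top; loose; origin at the centre of its underside; a bystander
- choke_knob: yellow plastic choke knob lying face down, 44 mm across, with its stem up, 30 mm high; loose; origin at the centre of its underside; a bystander

How it is judged:
On the way, in this order (a step that is already met when the one before it is completed fails the run):
1. the rivet pin beside the wide intake snout is pushed in until its head sits on its collar (within 2 mm), the later ones still proud (value of joint pin_snout above 0.006 m and value of joint each of pin_stub, pin_plain below 0.004 m), for 0.2 s.
2. the rivet pin beside the thin breather stub is pushed in until its head sits on its collar (within 2 mm), the later ones still proud (value of joint pin_stub above 0.006 m and value of joint pin_plain below 0.004 m), for 0.2 s.
3. the rivet pin in the plain corner is pushed in until its head sits on its collar (within 2 mm) (value of joint pin_plain above 0.006 m), for 0.2 s.
At the end, for the whole second after the job is handed in: All three pins are pushed in until their heads are within 2 mm of their collars, the box stands flat and at rest within 15 mm of where it was, and the float bowl, plug boot and choke knob are within 20 mm of where they were (value of joint each of pin_snout, pin_stub, pin_plain above 0.006 m and distance of airbox from where it was at the start of the episode below 0.015 m and angle between airbox's own z axis and vertical below 0.05 rad and linear speed of airbox below 0.02 m/s and distance of each of float_bowl, plug_boot, choke_knob from where it was at the start of the episode below 0.02 m); the robot touches nothing.
It fails at once if the box is pressed hard: more than 35 N between the fingers and the box or its pins (contact force between the fingers and airbox above 35 N).
It fails at once if the arm or the gripper's body, not the fingers, pushes on the box (over 3 N) (contact force between the arm and airbox above 3 N).
It fails at once if the box is lifted off the bench, tipped or shifted by more than 15 mm, or turned so that a pin moves by more than 20 mm (height (world z) of airbox above 0.006 m or angle between airbox's own z axis and vertical above 0.08 rad or distance of airbox from where it was at the start of the episode above 0.015 m or distance of any of pin_snout_top, pin_stub_top, pin_plain_top from where it was at the start of the episode above 0.02 m).
It fails at once if a loose part is lifted or moved by more than 20 mm (distance of any of float_bowl, plug_boot, choke_knob from where it was at the start of the episode above 0.02 m).
It also fails if it takes over 45 s, if anything falls off the work surface, if the arm or the gripper's body presses on something with over 40 N, if the wrist force passes 120 N, or if a joint passes its speed limit or range.

## Working session

There is one attempt and no reset: what is moved stays moved. The work goes in short steps, Python scripts to look and compute and a tool call to move; the robot and the scene stay as the last step left them, time stands still between calls to the robot, and variables do not carry over. Pictures are saved under pics/ and viewed, at most 10 in all, crops included, and the job is handed in when it is done.

Besides the shell and the picture viewer there is one more tool, called by a JSON object that holds its "fn" and its "kwargs", one argument or row to a line. move_arm: Moves the arm, as the interface text tells. Its arguments: {"type":"object","properties":{"steps":{"type":"array"}},"required":["steps"]}

```bash
mkdir -p pics; cat > h.py <<'E'
from bench import *
import numpy as np, cv2
def cam(n):
    m=camera_model(n); R=cv2.Rodrigues(np.array(m["rvec"],float))[0]; t=np.array(m["tvec"],float).ravel()
    return m,R,t
def ray(n,uv,z):  # world point on plane z
    m,R,t=cam(n); d=R.T@np.array([(uv[0]-m["cx"])/m["fx"],(uv[1]-m["cy"])/m["fy"],1]); c=-R.T@t
    return c+d*(z-c[2])/d[2]
def dep(n,uv,D):
    m,R,t=cam(n); u,v=int(round(uv[0])),int(round(uv[1])); p=D[max(v-1,0):v+2,max(u-1,0):u+2]; p=p[p>0]
    if len(p)==0: return None
    z=np.median(p); return R.T@(np.array([(uv[0]-m["cx"])/m["fx"],(uv[1]-m["cy"])/m["fy"],1])*z-t)
def proj(n,P):
    m,R,t=cam(n); q=R@np.array(P)+t; return np.array([m["fx"]*q[0]/q[2]+m["cx"],m["fy"]*q[1]/q[2]+m["cy"]])
E
python3 - <<'E'
from h import *
np.set_printoptions(precision=4,suppress=True)
o=get_obs();print(o["time"],o["tool_pos"],o["ee_rot"],o["wrist_force"],o["width"])
for n in ["top","scene"]:
    I,D=snapshot(n); cv2.imwrite(f"pics/{n}0.png",I[:,:,::-1])
    print(n,"cam at",-cam(n)[1].T@cam(n)[2])
    for k,z in [("airbox",0),("pin_snout_top",.067),("pin_stub_top",.067),("pin_plain_top",.067),("float_bowl",0),("plug_boot",0),("choke_knob",0)]:
        for r in spot_point(n,k)[:3]:
            print(k,round(r["score"],2),np.round(r["uv"],1),"plane",ray(n,r["uv"],z),"depth",dep(n,r["uv"],D))
E
```

```text
0.0 [ 0.2089 -0.5083  0.2183] [-3.1394 -0.0002  0.3897] [-0.3736 -0.0501  0.246 ] 0.09355713844650608
top cam at [ 0.3441 -0.0029  1.1592]
airbox 0.85 [364.  201.4] plane [ 0.598  -0.0977  0.    ] depth [ 0.5847 -0.0927  0.0605]
pin_snout_top 0.42 [394.2 194. ] plane [ 0.6091 -0.1697  0.067 ] depth [ 0.6095 -0.17    0.0654]
pin_stub_top 0.43 [339.8 214.9] plane [ 0.5429 -0.0319  0.067 ] depth [ 0.5433 -0.0319  0.0646]
pin_plain_top 0.46 [335.7 177.9] plane [ 0.6407 -0.0143  0.067 ] depth [ 0.6409 -0.0143  0.066 ]
float_bowl 0.88 [196.4 198.9] plane [0.5693 0.364  0.    ] depth [0.5689 0.3632 0.0025]
plug_boot 0.6 [451.8 242.3] plane [ 0.5032 -0.3413  0.    ] depth [ 0.4979 -0.3299  0.0389]
choke_knob 0.53 [453.3 198.8] plane [ 0.6243 -0.3437  0.    ] depth [ 0.6206 -0.3392  0.0155]
scene cam at [ 1.0751 -0.3737  0.5861]
airbox 0.67 [303.3 263.5] plane [ 0.6132 -0.0968  0.    ] depth [ 0.6587 -0.1241  0.0578]
pin_snout_top 0.4 [268.6 262.4] plane [ 0.6247 -0.1778  0.067 ] depth [ 0.6222 -0.1767  0.0641]
pin_stub_top 0.39 [311. 207.] plane [ 0.54   -0.0228  0.067 ] depth [ 0.538  -0.0215  0.0651]
pin_plain_top 0.51 [345.4 228.1] plane [ 0.6383 -0.0066  0.067 ] depth [ 0.6374 -0.0059  0.066 ]
float_bowl 0.65 [440.3 176.3] plane [0.5771 0.374  0.    ] depth [0.5874 0.3586 0.0121]
plug_boot 0.97 [172.  291.7] plane [ 0.5189 -0.3398  0.    ] depth [ 0.5245 -0.3402  0.0059]
choke_knob 0.74 [188.3 332.8] plane [ 0.6252 -0.3481  0.    ] depth [ 0.6369 -0.3488  0.0151]
choke_knob 0.18 [170.3 289.7] plane [ 0.5121 -0.3408  0.    ] depth [ 0.5226 -0.3414  0.0109]
```

View pics/top0.png

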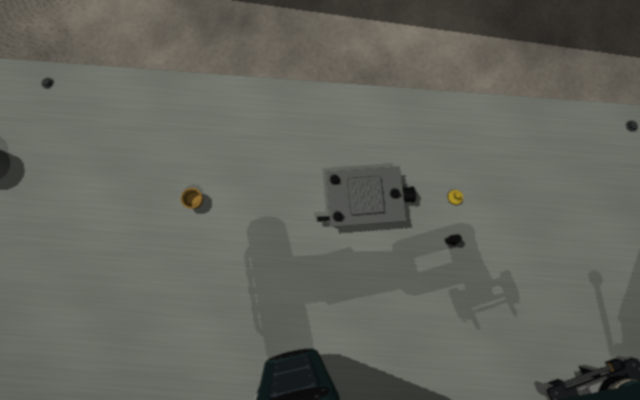

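View pics/scene0.png

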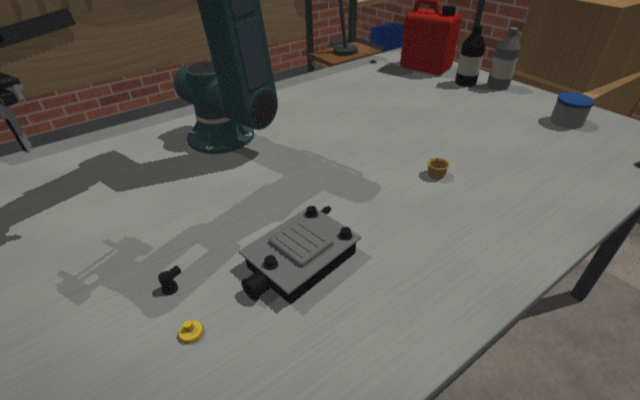

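The top view shows the snout pin at (395,194), the stub pin at (338,216) and the plain pin at (335,180). The scene view has them at (270,262), (311,212) and (346,233). Both match the networks, but the two cameras' positions differ by about 1 cm, so I'll measure from the wrist camera.

{"fn": "move_arm", "kwargs": {
  "steps": [0,0,0,0.0,0.03,0.04,0,0,0,0,0.03,0.07,0.06,0,0,0,0,0.06,0.1,0.08,0,0,0,0,0.09,0.14,0.08,0,0,0,0,0.12,0.17,0.08,0,0,0,0,0.15,0.21,0.08,0,0,0,0,0.18,0.25,0.08,0,0,0,0,0.21,0.28,0.08,0,0,0,0,0.24,0.31,0.08,0,0,0,0,0.27,0.34,0.08,0,0,0,0,0.29,0.36,0.08,0,0,0,0,0.29,0.36,0.08,0]
}}

```text
time: 2.0
tool_pos: [0.5007, -0.1461, 0.2989]
ee_rot: [-3.14, -0.0, 0.395]
wrist_force: [0.4, -0.7, 0.6]
width: 0.0018
finger_force: 0.0
```

```bash
cat > look.py <<'E'
from h import *
import sys
np.set_printoptions(precision=4,suppress=True)
o=get_obs();print(o["time"],o["tool_pos"],o["ee_rot"],o["wrist_force"],o["width"])
n="wrist";I,D=snapshot(n); cv2.imwrite(f"pics/{sys.argv[1]}.png",I[:,:,::-1])
print("cam at",-cam(n)[1].T@cam(n)[2],"axis",cam(n)[1][2])
for k,z in [("airbox",0),("pin_snout_top",.067),("pin_stub_top",.067),("pin_plain_top",.067)]:
    for r in spot_point(n,k)[:2]:
        print(k,round(r["score"],2),np.round(r["uv"],1),"plane",ray(n,r["uv"],z),"depth",dep(n,r["uv"],D))
    if k!="airbox":
        for r in silhouettes(n,k)[:2]:
            print("  sil",round(r["score"],2),np.round(r["uv"],1),r["pixels"].sum(),"plane",ray(n,r["uv"],z),"depth",dep(n,r["uv"],D))
E
python3 look.py w1
```

```text
2.0 [ 0.5007 -0.1461  0.2989] [-3.1404 -0.0001  0.3949] [ 0.3931 -0.6708  0.5713] 0.001820321649522894
cam at [ 0.5726 -0.1177  0.4641] axis [-0.2525 -0.1043 -0.962 ]
airbox 0.9 [309.9  79.9] plane [ 0.6018 -0.0997  0.    ] depth [ 0.5978 -0.1022  0.0623]
pin_snout_top 0.77 [373.9  93.5] plane [ 0.6112 -0.1746  0.067 ] depth [ 0.6114 -0.1747  0.0658]
pin_snout_top 0.24 [306.6  80.9] plane [ 0.595  -0.1002  0.067 ] depth [ 0.5953 -0.0999  0.0622]
  sil 0.85 [373.6  94.9] 317 plane [ 0.6096 -0.1754  0.067 ] depth [ 0.6098 -0.1756  0.0657]
pin_stub_top 0.59 [232.1 100.2] plane [ 0.5444 -0.0311  0.067 ] depth [ 0.5444 -0.0313  0.0679]
  sil 0.64 [229.  107.2] 308 plane [ 0.5359 -0.0303  0.067 ] depth [ 0.5359 -0.0303  0.0669]
pin_plain_top 0.54 [241.7   4.4] plane [ 0.6393 -0.01    0.067 ] depth [ 0.6392 -0.0101  0.0673]
  sil 0.62 [245.6   7.8] 306 plane [ 0.6379 -0.0147  0.067 ] depth [ 0.6378 -0.0148  0.0673]
```

{"fn": "move_arm", "kwargs": {
  "steps": [0,0,0,0.04,-0.01,-0.02,0,0,0,0,0.07,-0.02,-0.04,0,0,0,0,0.07,-0.02,-0.04,0,0,0,0,0.07,-0.02,-0.04,0]
}}

```text
time: 2.8
tool_pos: [0.5684, -0.1692, 0.2582]
ee_rot: [-3.139, 0.002, 0.389]
wrist_force: [-1.3, -0.2, -0.1]
width: 0.0005
finger_force: 0.0
```

```bash
python3 look.py w2; cat > heads.py <<'E'
from h import *
import sys
np.set_printoptions(precision=4,suppress=True)
n="wrist";print(get_obs()["tool_pos"]);I,D=snapshot(n);m,R,t=cam(n)
v,u=np.mgrid[:400,:640]
P=(np.dstack([(u-m["cx"])/m["fx"],(v-m["cy"])/m["fy"],np.ones_like(u)])*D[...,None]-t)@R
dark=I.max(2)<70
G={"snout":(.611,-.175),"stub":(.543,-.031),"plain":(.639,-.013)}; loc=np.array([[-78,0],[78,50],[78,-50]])/1000
C=[]
for k,g in G.items():
    c=np.array(g)
    for _ in range(4):
        M=(D>0)&dark&(P[...,2]>.0595)&(P[...,2]<.075)&(np.hypot(P[...,0]-c[0],P[...,1]-c[1])<.016)
        q=P[M]; mm=(q.min(0)+q.max(0))/2; c=q[:,:2].mean(0)
    print(k,M.sum(),"mean",c,"mid",mm[:2],"z",np.median(q[:,2]),"extent",np.ptp(q,axis=0)); C.append(c)
C=np.array(C);a=loc-loc.mean(0);b=C-C.mean(0)
th=np.arctan2((a[:,0]*b[:,1]-a[:,1]*b[:,0]).sum(),(a*b).sum());Rr=np.array([[np.cos(th),-np.sin(th)],[np.sin(th),np.cos(th)]])
f=a@Rr.T+C.mean(0);print("yaw",th,"origin",C.mean(0)-Rr@loc.mean(0),"\nfit",f,"\nres",f-C)
E
python3 heads.py
```

```text
2.8 [ 0.5684 -0.1692  0.2582] [-3.1394  0.0024  0.3889] [-1.3001 -0.1646 -0.0634] 0.0005250484127498965
cam at [ 0.6415 -0.1395  0.425 ] axis [-0.2523 -0.1033 -0.9621]
airbox 0.7 [266.1 124.8] plane [ 0.6013 -0.0918  0.    ] depth [ 0.6074 -0.099   0.0647]
pin_snout_top 0.88 [330.5 145.7] plane [ 0.6134 -0.1692  0.067 ] depth [ 0.6135 -0.169   0.0684]
  sil 0.52 [332.9 148.1] 335 plane [ 0.6121 -0.1725  0.067 ] depth [ 0.6123 -0.1722  0.0692]
  sil 0.3 [192.7  59.4] 390 plane [ 0.6394 -0.0108  0.067 ] depth [ 0.6394 -0.0118  0.0701]
pin_stub_top 0.56 [181.7 156.9] plane [ 0.5428 -0.0277  0.067 ] depth [ 0.5434 -0.0285  0.0694]
  sil 0.53 [179.4 159. ] 349 plane [ 0.5397 -0.0261  0.067 ] depth [ 0.5402 -0.0267  0.0688]
  sil 0.94 [191.2  56.4] 427 plane [ 0.6413 -0.0087  0.067 ] depth [ 0.6413 -0.0096  0.0697]
[ 0.5688 -0.1687  0.2607]
snout 326 mean [ 0.6144 -0.1709] mid [ 0.6145 -0.1709] z 0.06511223163557076 extent [0.0209 0.021  0.0048]
stub 324 mean [ 0.5415 -0.0258] mid [ 0.5415 -0.0257] z 0.06600993195442983 extent [0.0203 0.0208 0.0065]
plain 409 mean [ 0.6396 -0.0103] mid [ 0.6394 -0.0099] z 0.06625149913907379 extent [0.0213 0.0213 0.0062]
yaw 1.7260536167118712 origin [ 0.6025 -0.0947] 
fit [[ 0.6146 -0.1717]
 [ 0.5411 -0.0254]
 [ 0.6399 -0.0099]] 
res [[ 0.0002 -0.0008]
 [-0.0005  0.0004]
 [ 0.0003  0.0004]]
```

View pics/w2.png

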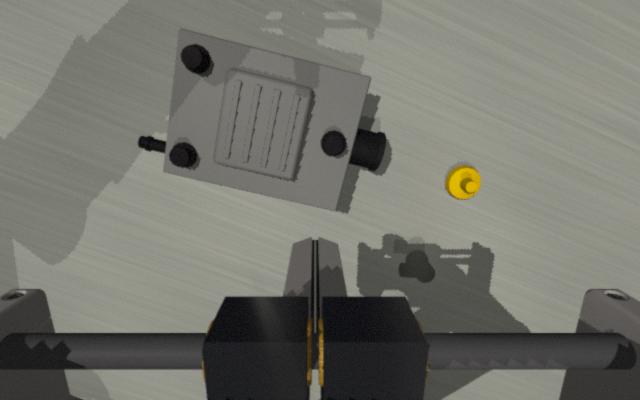

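Wrist view: snout pin at (333,143), stub pin at (183,155), plain pin at (195,58), with the fingers shut and clear of the box. The three fitted heads agree with the box model to within 1 mm, so I'm moving to the snout pin.

{"fn": "move_arm", "kwargs": {
  "steps": [0,0,0,0.046,-0.003,-0.02,0,0,0,0,0.046,-0.003,-0.06,0,0,0,0,0.046,-0.003,-0.1,0,0,0,0,0.046,-0.003,-0.14,0,0,0,0,0.046,-0.003,-0.165,0,0,0,0,0.046,-0.003,-0.165,0,0,0,0,0.046,-0.003,-0.165,0]
}}

```text
time: 3.95
tool_pos: [0.6151, -0.1718, 0.095]
ee_rot: [3.141, -0.0, 0.39]
wrist_force: [0.3, 0.1, 1.4]
width: 0.0007
finger_force: 0.0
```

```bash
python3 - <<'E'
from h import *
n="wrist";I,D=snapshot(n); o=get_obs(); print(o["tool_pos"],o["wrist_force"])
z=o["tool_pos"][2]-.014
for P in [(.6146,-.1717,.066),(o["tool_pos"][0],o["tool_pos"][1],z)]: print(proj(n,P))
cv2.imwrite("pics/w3.png",I[:,:,::-1])
E
```

```text
[ 0.61607193 -0.17213661  0.09669774] [0.20512264 0.34201869 0.61447932]
[312.68891784 242.45474043]
[314.26709865 251.56066206]
```

View pics/w3.png

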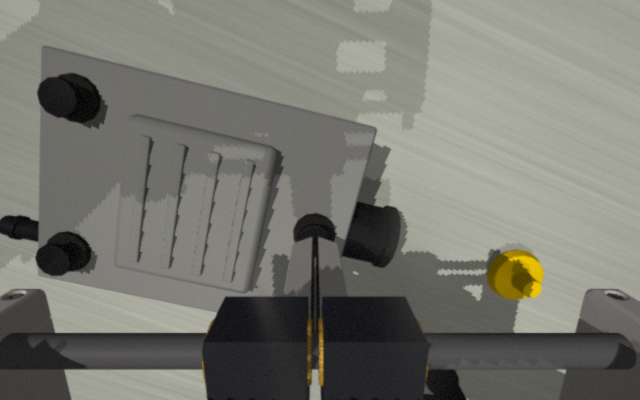

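The fingertip is above the snout pin (pin at about (314,228), tip at about (315,240)). I'll descend slowly.

{"fn": "move_arm", "kwargs": {
  "steps": [0,0,0,0,0,-0.008,0,0,0,0,0,0,-0.014,0,0,0,0,0,0,-0.016,0,0,0,0,0,0,-0.018,0,0,0,0,0,0,-0.02,0,0,0,0,0,0,-0.02,0]
}}

```text
time: 4.6
tool_pos: [0.6153, -0.1719, 0.075]
ee_rot: [3.141, -0.001, 0.39]
wrist_force: [-1.0, 0.7, 2.8]
width: 0.0005
finger_force: 1.7
```

{"fn": "move_arm", "kwargs": {
  "steps": [0,0,0,0,0,-0.001,0,0,0,0,0,0,-0.002,0,0,0,0,0,0,-0.002,0]
}}

```text
time: 4.9
tool_pos: [0.6152, -0.1719, 0.0725]
ee_rot: [3.141, -0.0, 0.39]
wrist_force: [-0.6, 0.3, 3.6]
width: 0.0007
finger_force: 1.7
```

{"fn": "move_arm", "kwargs": {
  "steps": [0,0,0,0,0,-0.001,0,0,0,0,0,0,-0.002,0,0,0,0,0,0,-0.002,0]
}}

```text
time: 5.2
tool_pos: [0.6153, -0.1719, 0.0715]
ee_rot: [3.141, -0.001, 0.39]
wrist_force: [-0.9, 0.3, 7.6]
width: 0.0004
finger_force: 3.4
```

{"fn": "move_arm", "kwargs": {
  "steps": [0,0,0,0,0,-0.001,0,0,0,0,0,0,-0.001,0,0,0,0,0,0,-0.001,0]
}}

```text
time: 5.5
tool_pos: [0.6153, -0.1719, 0.0711]
ee_rot: [3.141, -0.001, 0.39]
wrist_force: [-1.5, 0.7, 8.6]
width: 0.001
finger_force: 4.2
```

{"fn": "move_arm", "kwargs": {
  "steps": [0,0,0,0,0,0.04,0,0,0,0,-0.02,0.02,0.08,0,0,0,0,-0.04,0.02,0.12,0,0,0,0,-0.04,0.02,0.16,0,0,0,0,-0.04,0.02,0.19,0,0,0,0,-0.04,0.02,0.19,0,0,0,0,-0.04,0.02,0.19,0]
}}

```text
time: 6.2
tool_pos: [0.575, -0.1517, 0.2587]
ee_rot: [-3.141, 0.0, 0.39]
wrist_force: [-0.7, -0.2, -0.5]
width: 0.0006
finger_force: 0.0
```

```bash
sed -i 's/>.0595/>.0565/' heads.py; python3 heads.py; python3 heads.py
```

```text
[ 0.575  -0.1517  0.2587]
snout 227 mean [ 0.6135 -0.1705] mid [ 0.6133 -0.171 ] z 0.057397420400214894 extent [0.0199 0.0208 0.0026]
stub 320 mean [ 0.5405 -0.0254] mid [ 0.5401 -0.025 ] z 0.06485933371205693 extent [0.0206 0.0206 0.0064]
plain 402 mean [ 0.6386 -0.0097] mid [ 0.6386 -0.0093] z 0.06488710960428568 extent [0.0209 0.0209 0.0077]
yaw 1.7265839471618458 origin [ 0.6016 -0.0942] 
fit [[ 0.6137 -0.1712]
 [ 0.5401 -0.0249]
 [ 0.6389 -0.0094]] 
res [[ 0.0002 -0.0008]
 [-0.0004  0.0005]
 [ 0.0002  0.0003]]
[ 0.5744 -0.1516  0.2571]
snout 301 mean [ 0.614  -0.1708] mid [ 0.6138 -0.171 ] z 0.05802760816230887 extent [0.0212 0.0205 0.0031]
stub 322 mean [ 0.5413 -0.0255] mid [ 0.5409 -0.0254] z 0.06568778043975215 extent [0.0208 0.0209 0.0061]
plain 403 mean [ 0.6392 -0.01  ] mid [ 0.6392 -0.0095] z 0.0657762777212387 extent [0.0211 0.0213 0.0062]
yaw 1.7255069740644045 origin [ 0.6021 -0.0944] 
fit [[ 0.6142 -0.1715]
 [ 0.5407 -0.0251]
 [ 0.6395 -0.0097]] 
res [[ 0.0002 -0.0008]
 [-0.0005  0.0004]
 [ 0.0004  0.0003]]
```

Snout pin: its head now reads 7.6 mm below the other two, and the box hasn't moved. The stub pin is next.

{"fn": "move_arm", "kwargs": {
  "steps": [0,0,0,-0.01,0.04,0,0,0,0,0,-0.02,0.08,-0.03,0,0,0,0,-0.034,0.1265,-0.06,0,0,0,0,-0.034,0.1265,-0.1,0,0,0,0,-0.034,0.1265,-0.14,0,0,0,0,-0.034,0.1265,-0.165,0,0,0,0,-0.034,0.1265,-0.165,0,0,0,0,-0.034,0.1265,-0.165,0]
}}

```text
time: 7.1
tool_pos: [0.54, -0.0251, 0.093]
ee_rot: [-3.14, 0.003, 0.39]
wrist_force: [-0.3, -0.4, -0.2]
width: 0.0003
finger_force: 0.0
```

{"fn": "move_arm", "kwargs": {
  "steps": [0,0,0,0,0,-0.008,0,0,0,0,0,0,-0.014,0,0,0,0,0,0,-0.016,0,0,0,0,0,0,-0.018,0,0,0,0,0,0,-0.02,0,0,0,0,0,0,-0.022,0,0,0,0,0,0,-0.022,0]
}}

```text
time: 7.8
tool_pos: [0.5418, -0.0255, 0.0729]
ee_rot: [3.14, -0.002, 0.39]
wrist_force: [1.6, -0.4, 3.2]
width: 0.0004
finger_force: 1.6
```

{"fn": "move_arm", "kwargs": {
  "steps": [0,0,0,0,0,-0.001,0,0,0,0,0,0,-0.002,0,0,0,0,0,0,-0.003,0,0,0,0,0,0,-0.003,0]
}}

```text
time: 8.2
tool_pos: [0.5418, -0.0255, 0.071]
ee_rot: [3.14, -0.002, 0.39]
wrist_force: [-0.2, -1.2, 7.5]
width: 0.0003
finger_force: 4.3
```

{"fn": "move_arm", "kwargs": {
  "steps": [0,0,0,0,0,-0.001,0,0,0,0,0,0,-0.001,0,0,0,0,0,0,0.04,0,0,0,0,0.01,-0.04,0.08,0,0,0,0,0.02,-0.08,0.12,0,0,0,0,0.03,-0.11,0.16,0,0,0,0,0.03,-0.12,0.19,0,0,0,0,0.03,-0.12,0.19,0,0,0,0,0.03,-0.12,0.19,0]
}}

```text
time: 9.1
tool_pos: [0.5709, -0.1455, 0.2592]
ee_rot: [-3.141, 0.0, 0.389]
wrist_force: [0.2, -0.4, -0.3]
width: 0.0006
finger_force: 0.0
```

```bash
python3 heads.py; python3 heads.py
```

```text
[ 0.5709 -0.1455  0.2592]
snout 218 mean [ 0.6131 -0.1703] mid [ 0.6131 -0.1704] z 0.057279773589589286 extent [0.0205 0.0201 0.003 ]
stub 260 mean [ 0.5399 -0.0244] mid [ 0.5397 -0.0242] z 0.05750070385665458 extent [0.0206 0.0215 0.0031]
plain 402 mean [ 0.6383 -0.0091] mid [ 0.6383 -0.0089] z 0.0649052296841004 extent [0.0209 0.0208 0.0065]
yaw 1.7255536232681885 origin [ 0.6011 -0.0936] 
fit [[ 0.6132 -0.1707]
 [ 0.5397 -0.0243]
 [ 0.6385 -0.0088]] 
res [[ 0.     -0.0004]
 [-0.0002  0.0001]
 [ 0.0002  0.0003]]
[ 0.5702 -0.1447  0.2575]
snout 304 mean [ 0.6138 -0.1706] mid [ 0.6138 -0.1706] z 0.057921048406647815 extent [0.021 0.021 0.003]
stub 301 mean [ 0.5407 -0.0248] mid [ 0.5405 -0.0245] z 0.05808559259272327 extent [0.0211 0.0212 0.0036]
plain 404 mean [ 0.639  -0.0096] mid [ 0.6389 -0.0092] z 0.06571197579977203 extent [0.0208 0.0211 0.0066]
yaw 1.725375216469654 origin [ 0.6018 -0.094 ] 
fit [[ 0.6139 -0.1711]
 [ 0.5404 -0.0247]
 [ 0.6392 -0.0093]] 
res [[ 0.     -0.0004]
 [-0.0003  0.0001]
 [ 0.0003  0.0003]]
```

The stub pin is seated. The plain pin is at (0.639, -0.0095), so the shift from here is about (0.068, 0.136).

{"fn": "move_arm", "kwargs": {
  "steps": [0,0,0,0.02,0.04,0,0,0,0,0,0.04,0.08,-0.03,0,0,0,0,0.06,0.12,-0.06,0,0,0,0,0.068,0.136,-0.1,0,0,0,0,0.068,0.136,-0.14,0,0,0,0,0.068,0.136,-0.165,0,0,0,0,0.068,0.136,-0.165,0,0,0,0,0.068,0.136,-0.165,0]
}}

```text
time: 10.0
tool_pos: [0.6377, -0.0084, 0.093]
ee_rot: [-3.14, 0.003, 0.391]
wrist_force: [0.1, -0.4, -0.7]
width: 0.0004
finger_force: 0.0
```

{"fn": "move_arm", "kwargs": {
  "steps": [0,0,0,0,0,-0.008,0,0,0,0,0,0,-0.014,0,0,0,0,0,0,-0.016,0,0,0,0,0,0,-0.018,0,0,0,0,0,0,-0.02,0,0,0,0,0,0,-0.022,0,0,0,0,0,0,-0.022,0]
}}

```text
time: 10.7
tool_pos: [0.6397, -0.0095, 0.0729]
ee_rot: [3.141, -0.002, 0.39]
wrist_force: [1.1, -0.0, 2.8]
width: 0.0006
finger_force: 1.7
```

{"fn": "move_arm", "kwargs": {
  "steps": [0,0,0,0,0,-0.001,0,0,0,0,0,0,-0.002,0,0,0,0,0,0,-0.003,0,0,0,0,0,0,-0.004,0,0,0,0,0,0,-0.004,0,0,0,0,0,0,-0.004,0]
}}

```text
time: 11.3
tool_pos: [0.6397, -0.0094, 0.0707]
ee_rot: [3.14, -0.002, 0.39]
wrist_force: [-1.5, -0.2, 9.9]
width: 0.0006
finger_force: 4.8
```

{"fn": "move_arm", "kwargs": {
  "steps": [0,0,0,0,0,0.04,0,0,0,0,-0.02,-0.04,0.08,0,0,0,0,-0.04,-0.08,0.12,0,0,0,0,-0.06,-0.12,0.16,0,0,0,0,-0.068,-0.136,0.19,0,0,0,0,-0.068,-0.136,0.19,0,0,0,0,-0.068,-0.136,0.19,0]
}}

```text
time: 12.0
tool_pos: [0.5712, -0.1463, 0.26]
ee_rot: [3.14, -0.002, 0.388]
wrist_force: [0.1, -0.2, 0.2]
width: 0.0003
finger_force: 0.0
```

```bash
python3 heads.py; python3 heads.py; python3 look.py w4 | head -3
```

```text
[ 0.5712 -0.1463  0.26  ]
snout 88 mean [ 0.6137 -0.1687] mid [ 0.6133 -0.1689] z 0.05695778016042882 extent [0.0202 0.0196 0.0015]
stub 164 mean [ 0.5404 -0.0238] mid [ 0.5399 -0.0236] z 0.05723567669492306 extent [0.02   0.0202 0.0027]
plain 161 mean [ 0.6384 -0.008 ] mid [ 0.6386 -0.0081] z 0.057049816112161505 extent [0.02   0.0187 0.0024]
yaw 1.728794644446063 origin [ 0.6016 -0.0925] 
fit [[ 0.6139 -0.1695]
 [ 0.5399 -0.0234]
 [ 0.6387 -0.0076]] 
res [[ 0.0002 -0.0009]
 [-0.0005  0.0005]
 [ 0.0003  0.0004]]
[ 0.5709 -0.145   0.2575]
snout 231 mean [ 0.6138 -0.1701] mid [ 0.6137 -0.1704] z 0.05727143977197012 extent [0.0204 0.0203 0.0029]
stub 260 mean [ 0.54   -0.0241] mid [ 0.54   -0.0241] z 0.05756020359482459 extent [0.0208 0.0204 0.0029]
plain 303 mean [ 0.6386 -0.0087] mid [ 0.6384 -0.0088] z 0.057455934000106686 extent [0.0207 0.0205 0.003 ]
yaw 1.727970862896006 origin [ 0.6015 -0.0933] 
fit [[ 0.6137 -0.1704]
 [ 0.5399 -0.0241]
 [ 0.6387 -0.0084]] 
res [[-0.     -0.0003]
 [-0.     -0.    ]
 [ 0.0001  0.0003]]
12.1 [ 0.5706 -0.1442  0.256 ] [-3.1384  0.0024  0.3904] [ 0.1032 -0.2653  0.2943] 0.00022748181654965027
cam at [ 0.6442 -0.1144  0.4201] axis [-0.2565 -0.1015 -0.9612]
airbox 0.66 [286.8 135.6] plane [ 0.5995 -0.094   0.    ] depth [ 0.606  -0.0969  0.0608]
```

View pics/w4.png

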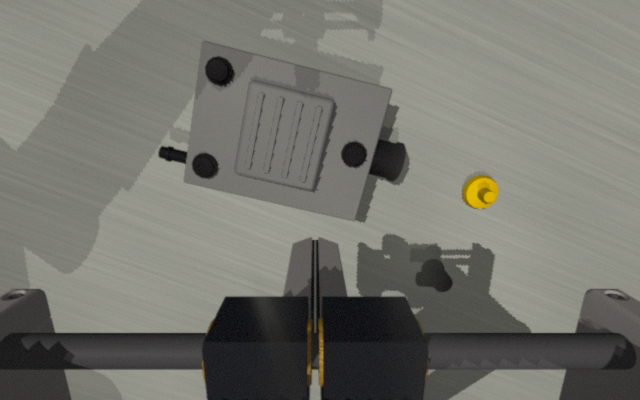

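The picture shows all three heads, at (354,154), (205,165) and (219,70), sitting on their collars at the same height. The box and the loose parts haven't moved, and the arm is clear, so I'm handing in.

```bash
python3 -c "
from bench import *
print(close_job())"
```

```text
the job is handed in; nothing more can be done
None
```

All three rivet pins are pushed in, in the order snout, stub, plain, with readings between moves no higher than about 10 N; the last wrist-camera check showed every head down on its collar and the box not measurably moved, and the job is handed in (no verdict was returned).

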